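# Read the label of the tall tip box

### The arm

A 6-joint arm with a two-finger parallel gripper is mounted at the origin on the work surface. World frame = base frame: x ahead of the robot, y to its left, z up, the work surface at z = 0. Lengths are in m, angles in rad, forces in N, time in s.
With the tool pointing down it reaches from about 0.225 to 0.875 m from the base axis. Payload 3.4 kg.
Tool frame: the origin (TCP) lies at the very end of the fingers, on their centre line; the grasp point (between the pads) lies 19 mm behind it (grip_depth is the distance from the TCP to the grasp point, in m); x points along the fingers, z is the direction in which the jaws open and shut, and the axes are right-handed (so a half turn about x gives the same grasp; the last joint's range is limited). The gripper opens to 85 mm and grips with 20 to 120 N. Pads are 22 mm wide; open, the fingers measure 114 mm over their backs; the gripper's body (76 mm by 85 mm) begins 54 mm behind the grasp point. The pads swing forward as they close: fully open they stand 13 mm farther back than shut.
Start: joints at [-1.433, 0.276, 1.505, -0, 1.361, -0.121], TCP at [0.147, -0.556, 0.231] pointing down, gripper open.
Joint ranges: [-2.89, 2.89], [-0.75, 2.08], [0.22, 2.7], [-1.18, 4.32], [0.11, 2.71], [-2.7, 2.7]. Speed limits (rad/s): [2.57, 2.57, 3.14, 3.14, 3.14, 3.14].

### API

Orientations are given as a unit quaternion [w, x, y, z].
In Python, from rig import get_state, get_image, sign_off, grip_depth gives the robot as it stands. The module is installed in compiled form; this text tells all that it offers.
- The arm moves only by the tool arm_command, never from a script. Its argument "series" is a list of rows, each an object with "dp": the shift along the tool's x, y, z scaled (see below), a list of three; "angular": the turn, a rotation vector about the tool's x, y, z scaled (see below), a list of three; "gripper": the finger opening in mm, from 0 to 85.4. A call has exactly 8 rows; each row shifts and turns the pose as measured when the row begins, along the tool's axes as they then stand; what a row does not reach is not made up. The controller multiplies each number of a shift by 0.12 m and each number of a turn by 90 degrees. A row lasts 1/8 s, in which the tool goes at most 62.5 mm and 10.7 degrees, less where a joint would pass 70% of its speed; a pose out of reach is approached as far as the arm can. A call with a number of a shift or a turn outside -1 to 1 is refused whole. A call with a gripper value outside its range is refused whole. The fingers move at their own pace and stop on an object; "grip_force" is the grip in N (left out, the last holds). Time passes only in rows, so rows that do not move let the fingers close, or fill a call up. It gives the time, the measured TCP pose, the force and the opening at its end, in the units of the state.
- get_state(): the state, without advancing time (a new reading comes with each control period).
- get_image(name): name is "scene" or "top" or "wrist"; returns a dict with "image" (400x640x3 uint8, blue, green, red), "depth" (400x640 float32, m along the optical axis (not along the pixel's ray), 0 where there is no reading), "mtx" (3x3 intrinsics, pixels), "view" (4x4, takes a point from world to camera coordinates); the wrist camera has in their place "mount" (4x4, takes a point from camera to tool coordinates, whose origin is the TCP and whose axes are the tool frame's). Camera axes: x right, y up, looking along -z (the intrinsics and any distortion apply to the point x, -y, -z); pixel columns grow to the right and rows downward; lengths in m; the calibration is good to about 2 mm. A picture is of the moment at which its call begins: read the wrist's pose just before it.
- sign_off(): hands the job in, once; it reports no verdict.
The state is a dict: "clock": time; "qpos": joint angles; "qd": joint speeds; "effort": joint torques, N m; "position": TCP position; "ee_rot": TCP orientation; "contact_force": force on the tool from outside, world axes, zero at the start; "moment": the same for the moment, N m; "width": finger opening in m.
Only numpy, scipy, OpenCV 4.12 (cv2) and the standard library are available. Lean on these libraries where they do the work, as an engineer would, in place of code of your own. Each camera call takes 0.05 s, during which the arm holds its last target. There are 200 camera calls.

### The job

Take the hand scanner out of its tray and read the barcode label on the tallest of the three boxes: hold it upright, window down, about 5 cm above the middle of that label, its wide nose lined up with the long side of the label, and keep it still for about a second. Read no other label, leave the three boxes where they stand, and finally stand the scanner upright in its tray again, letting go only once it is down.

Things in the scene. Friction and masses are not known exactly. Their poses are not given: they have to be found in the camera images.
- scanner_mid (a point): Hand scanner standing on its nose in its tray, 140 mm tall, 0.18 kg. Point: on its axis, 70 mm above the underside. x: nose's long side, y: short side, z: up. Black nose 66 (x) by 44 (y) mm, 28 mm high, then a black step 52 by 36 to 42 mm; above it a grey handle 40 (x) by 28 (y) mm, from 42 to 138 mm above the underside: grip it there along y, some 100 mm above the underside.
- scanner_window (a point): Centre of the scanner's reading window, the underside of its nose, 70 mm below scanner_mid; same axes. It looks straight down (-z) and reads along x. Either way round (half a turn about z) is the same.
- scanner: The scanner as a whole; its origin is the window point, the axes are those of scanner_mid.
- tray_floor (a point): The scanner's tray: grey, fixed to the bench, 116 (x) by 94 (y) mm outside, rim 8 mm thick, 14 mm high above the bench. Point: centre of the inner floor, 6 mm above the bench. Inside 100 (x) by 78 (y) mm: the nose has some 17 mm of room all round. The scanner starts near its middle, x roughly along the tray's x.
- tall_box_label (a point): The label to read, on the lid of the tallest box: a closed pipette tip box, 122 by 84 mm and 95 mm high, loose, about 0.45 kg. The label centre lies 24 mm from the box centre along x and 8 mm along y. Label: white, 50 x 28 mm, dark bars, flat on top; point: its centre on its surface, x along its 50 mm length (across the bars), z up.
- short_box_label (a point): Bystander: label on the lid of the lower tip box, 104 by 76 mm and 55 mm high, loose; label centre 20 mm from the box centre along -x and 6 mm along y. Axes as for tall_box_label. Not to be read.
- tube_rack_label (a point): Bystander: label on the flat tube rack, 116 by 74 mm and 36 mm high with a dozen closed small tubes standing 5 mm proud, loose; label centre 29 mm from its centre along x. Axes as for tall_box_label. Not to be read.

How it is judged:
By the outcome, as a careful person would: the job done as asked, in the order asked, and still so for the second after the job is handed in, with the robot touching nothing.
It also fails if it takes over 45 s, if anything falls off the work surface, if the arm or the gripper's body presses on something with over 40 N, if the wrist force passes 120 N, or if a joint passes its speed limit or range.

## Working session

There is one attempt and no reset: what is moved stays moved. The work goes in short steps, Python scripts to look and compute and a tool call to move; the robot and the scene stay as the last step left them, time stands still between calls to the robot, and variables do not carry over. Pictures are saved under pics/ and viewed, about 8 in all and at most 12, crops included, and the job is handed in when it is done.

Besides the shell and the picture viewer there is one more tool, called after "Emit:" by a JSON object that holds its "op" and its "data". arm_command: Moves the arm, as the interface text tells. Its arguments: {"type":"object","properties":{"series":{"type":"array","items":{"type":"object","properties":{"dp":{"type":"array","items":{"type":"number"}},"angular":{"type":"array","items":{"type":"number"}},"gripper":{"type":"number"}}}},"grip_force":{"type":"number"}},"required":["series"]}

```bash
mkdir -p pics; cat > h.py <<'E'
import numpy as np, cv2
from rig import get_state, get_image, sign_off, grip_depth
from scipy.spatial.transform import Rotation as R
def Rt(s): w,x,y,z=s["ee_rot"]; return R.from_quat([x,y,z,w])
def cloud(n):
    s=get_state(); g=get_image(n); d=g["depth"]; K=g["mtx"]
    v,u=np.indices(d.shape)
    p=np.stack([(u-K[0,2])/K[0,0]*d,-(v-K[1,2])/K[1,1]*d,-d,np.ones_like(d)],-1)
    if "view" in g: M=np.linalg.inv(g["view"])
    else:
        T=np.eye(4); T[:3,:3]=Rt(s).as_matrix(); T[:3,3]=s["position"]; M=T@g["mount"]
    P=(p@M.T)[...,:3]; P[d==0]=np.nan
    return g,P
E
python3 - <<'E'
from h import *
print(get_state(), grip_depth)
for n in ("scene","top"):
    g,P=cloud(n); cv2.imwrite(f"pics/{n}0.png",g["image"]); np.save(n+"P.npy",P); print(n,[k for k in g], g["mtx"].round(1).tolist())
    print(np.nanmin(P,(0,1)),np.nanmax(P,(0,1)))
E
```

```text
{'clock': 0.0, 'qpos': array([-1.43296833e+00,  2.76571477e-01,  1.50616264e+00, -2.70137771e-06,
        1.36073202e+00, -1.21002811e-01]), 'qd': array([0.00105522, 0.00030892, 0.00206202, 0.00202008, 0.00092412,
       0.00094682]), 'effort': array([-8.34748280e-04, -4.16774940e+01, -2.45802087e+01, -3.80504380e-04,
        1.11066023e-02, -7.91110324e-06]), 'position': array([ 0.14708664, -0.55529234,  0.23044139]), 'ee_rot': array([ 0.55987291,  0.43175493,  0.56081881, -0.43082743]), 'contact_force': array([ 0.3333325 , -0.3423579 ,  0.52444203]), 'moment': array([-0.01319031, -0.01049147, -0.00416399]), 'width': 0.08523763630099998} 0.0187
scene ['image', 'depth', 'mtx', 'view'] [[436.0, 0.0, 317.7], [0.0, 436.0, 189.6], [0.0, 0.0, 1.0]]
[-1.71459238 -1.66677163 -0.76287437] [0.94689333 2.02407035 0.43498006]
top ['image', 'depth', 'mtx', 'view'] [[392.6, 0.0, 310.5], [0.0, 392.6, 197.1], [0.0, 0.0, 1.0]]
[ 0.05912744 -1.507985   -0.76655136] [1.39726806 1.44949741 0.45472291]
```

View pics/top0.png

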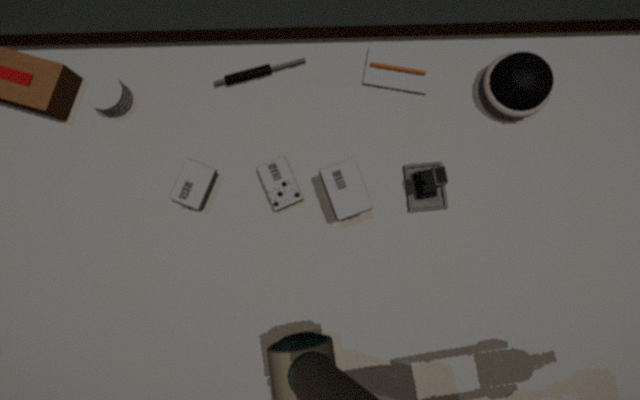

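View pics/scene0.png

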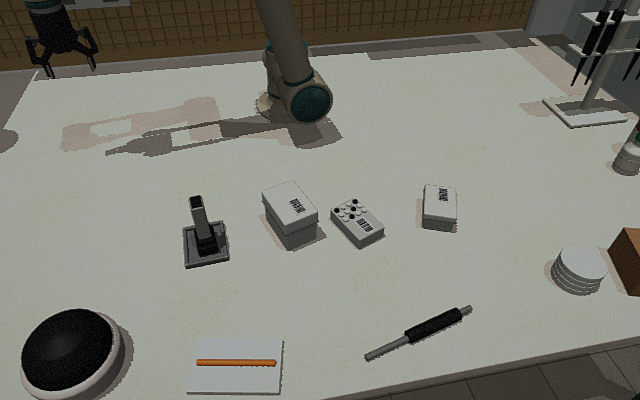

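The top view shows the tray with the scanner near pixel (425,187). The tall box is at (346,189) with its label at about (339,179), the rack at (280,183) and the short box at (194,185). Next I measure them from depth.

```bash
cat > m.py <<'E'
from h import *
def rect(pts,name):
    (c,s,a)=cv2.minAreaRect((pts[:,:2]*1000).astype(np.float32)); a=np.deg2rad(a)
    if s[0]<s[1]: a+=np.pi/2; s=s[::-1]
    a=(a+np.pi/2)%np.pi-np.pi/2
    print(name,"c",np.round(c,1),"size",np.round(s,1),"ang",np.rad2deg(a).round(1),"z",np.percentile(pts[:,2]*1000,[5,50,95]).round(1),len(pts)); return c,a
E
python3 - <<'E'
from m import *
for n in ("top","scene"):
    P=np.load(n+"P.npy"); I=cv2.imread(f"pics/{n}0.png")
    gray=I.max(2)
    ok=(P[...,0]>.3)&(P[...,0]<.75)&(P[...,1]>-.45)&(P[...,1]<.5)
    print(n,"bench",np.nanmedian(P[ok][:,2]))
    m=(ok&(P[...,2]>.010)).astype(np.uint8)
    k,L,S,C=cv2.connectedComponentsWithStats(m)
    for i in range(1,k):
        if S[i,4]<150: continue
        q=P[L==i]; print(n,"comp",i,C[i].round(),S[i,4],"zmax",np.nanmax(q[:,2]).round(3))
        zm=np.percentile(q[:,2],97)
        rect(q[np.abs(q[:,2]-zm)<.008],"  top face")
        rect(q,"  all")
        t=(L==i)&(np.abs(P[...,2]-zm)<.012)
        g=gray[t]; 
        if zm<.12:
            d=t&(gray<0.62*np.median(g))
            d=cv2.morphologyEx(d.astype(np.uint8),cv2.MORPH_CLOSE,np.ones((3,3)))
            kk,LL,SS,CC=cv2.connectedComponentsWithStats(d)
            for j in range(1,kk):
                if SS[j,4]>12: rect(P[LL==j],f"    dark {CC[j].round()}")
E
```

```text
top bench -0.0005871894810131062
top comp 4 [279. 184.] 1507 zmax 0.045
  top face c [570.7  78.3] size [115.5  73.4] ang 22.5 z [34.  36.1 41.2] 1257
  all c [570.6  78.3] size [116.1  73.9] ang 22.3 z [32.1 35.6 41. ] 1507
    dark [273. 167.] c [609.8  92.5] size [19.7  9.9] ang 62.6 z [34.4 36.  38.5] 17
    dark [284. 184.] c [567.7  67.6] size [7.5 7.3] ang 1.5 z [37.6 39.9 42.1] 14
    dark [280. 194.] c [544.3  76. ] size [9.7 7.5] ang -90.0 z [38.2 39.6 42.8] 16
    dark [297. 195.] c [541.1  37.2] size [7.4 7.3] ang 1.4 z [37.9 40.  41.2] 15
    dark [275. 204.] c [520.6  87.9] size [9.4 7.4] ang 86.6 z [37.8 40.  42.6] 16
top comp 5 [193. 185.] 1581 zmax 0.059
  top face c [570.4 281.7] size [103.7  76.7] ang -22.6 z [51.1 54.1 56.9] 1397
  all c [568.5 282.2] size [108.   77.1] ang -22.8 z [35.5 53.8 56.8] 1581
    dark [186. 189.] c [555.8 295.8] size [31.2 14.4] ang -25.8 z [53.  55.  57.2] 41
top comp 6 [345. 190.] 2141 zmax 0.1
  top face c [544.9 -75.1] size [122.1  84. ] ang 18.8 z [91.4 94.1 96.7] 2028
  all c [543.1 -75.8] size [126.1  84.7] ang 18.9 z [88.3 94.  
[... 1169 characters left out ...]
06 zmax 0.151
  top face c [ 565.1 -268.4] size [39.7 27.7] ang 9.2 z [139.4 144.8 147.1] 204
  all c [ 560.4 -273. ] size [118.  94.] ang 4.1 z [ 11.6  36.1 145.5] 1506
scene comp 4 [356. 222.] 1519 zmax 0.045
  top face c [573.8  79.4] size [116.8  74.3] ang 23.1 z [34.8 37.1 42.1] 1101
  all c [574.3  79.3] size [117.9  74.9] ang 23.4 z [15.1 36.3 41.7] 1519
    dark [354. 205.] c [535.1  84.5] size [31.2 28.7] ang 13.3 z [34.3 40.4 43. ] 65
    dark [348. 223.] c [578.   78.8] size [109.7  69.9] ang 23.1 z [nan nan nan] 139
    dark [352. 215.] c [567.7  71.7] size [35.3 17. ] ang 74.3 z [35.6 40.1 42.6] 39
    dark [365. 225.] c [598.9  90.9] size [37.9 19. ] ang 23.5 z [nan nan nan] 99
```

Depth matches the given sizes. The tall box is at about (546,-75) mm, angle 19°, top 95 mm. Its label is at about (566,-59), as predicted from the box centre. The scanner is at about (563,-269), yaw 8.7°, with its top at 145 mm. Next is a move planner.

```bash
cat > plan.py <<'E'
import sys
from h import *
def plan(x,y,z,yaw,N=8):
    """TCP goal (m), jaw-axis world yaw (deg, mod 180); prints N equal rows"""
    s=get_state(); R0=Rt(s); best=None
    for k in (0,180):
        a=np.deg2rad(yaw+k); X=np.array([0,0,-1.]); Z=np.array([np.cos(a),np.sin(a),0])
        Rg=R.from_matrix(np.stack([X,np.cross(Z,X),Z],1)); w=(R0.inv()*Rg).as_rotvec()
        if best is None or np.linalg.norm(w)<np.linalg.norm(best): best=w
    w=best; d=np.array([x,y,z])-s["position"]
    print("t",round(s["clock"],2),"pos",s["position"].round(4),"F",s["contact_force"].round(1),"width",round(s["width"]*1000,1),"q6",s["qpos"][5].round(2),"d_mm",(d*1e3).round(1),"w_deg",np.rad2deg(w).round(1))
    for i in range(N):
        Ri=R0*R.from_rotvec(w*i/N)
        print((Ri.inv().apply(d/N)/.12).round(3).tolist(), (w/N/(np.pi/2)).round(3).tolist())
if __name__=="__main__": plan(*map(float,sys.argv[1:5]),N=int((sys.argv+[8])[5] if len(sys.argv)>5 else 8))
E
python3 plan.py 0.5635 -0.269 0.23 98.7 10
```

```text
t 0.1 pos [ 0.1471 -0.5554  0.2305] F [0.4 0.1 0.3] width 85.3 q6 -0.12 d_mm [416.4 286.4  -0.5] w_deg [ 6.1 -0.1 -0. ]
[0.001, 0.397, -0.142] [0.007, -0.0, -0.0]
[0.001, 0.395, -0.146] [0.007, -0.0, -0.0]
[0.001, 0.393, -0.15] [0.007, -0.0, -0.0]
[0.001, 0.392, -0.155] [0.007, -0.0, -0.0]
[0.001, 0.39, -0.159] [0.007, -0.0, -0.0]
[0.001, 0.388, -0.163] [0.007, -0.0, -0.0]
[0.001, 0.387, -0.167] [0.007, -0.0, -0.0]
[0.001, 0.385, -0.171] [0.007, -0.0, -0.0]
[0.0, 0.383, -0.175] [0.007, -0.0, -0.0]
[0.0, 0.381, -0.179] [0.007, -0.0, -0.0]
```

Emit:
{"op": "arm_command", "data": {"series": [{"dp":[0,0.397,-0.142],"angular":[0.007,0,0],"gripper":85},{"dp":[0,0.395,-0.146],"angular":[0.007,0,0],"gripper":85},{"dp":[0,0.393,-0.15],"angular":[0.007,0,0],"gripper":85},{"dp":[0,0.392,-0.155],"angular":[0.007,0,0],"gripper":85},{"dp":[0,0.39,-0.159],"angular":[0.007,0,0],"gripper":85},{"dp":[0,0.388,-0.163],"angular":[0.007,0,0],"gripper":85},{"dp":[0,0.387,-0.167],"angular":[0.007,0,0],"gripper":85},{"dp":[0,0.385,-0.171],"angular":[0.007,0,0],"gripper":85}]}}

```text
clock: 1.1
position: [0.4875, -0.3227, 0.2267]
ee_rot: [0.536, 0.459, 0.54, -0.458]
contact_force: [0.4, -1.2, 0.2]
width: 0.085
```

```bash
python3 plan.py 0.5635 -0.269 0.23 98.7 6
```

```text
t 1.1 pos [ 0.4875 -0.3227  0.2267] F [ 0.4 -1.2  0.2] width 85.0 q6 0.71 d_mm [76.  53.7  3.3] w_deg [ 0.4 -0.3  0.2]
[-0.005, 0.116, -0.057] [0.001, -0.001, 0.0]
[-0.005, 0.116, -0.057] [0.001, -0.001, 0.0]
[-0.005, 0.116, -0.057] [0.001, -0.001, 0.0]
[-0.005, 0.116, -0.057] [0.001, -0.001, 0.0]
[-0.005, 0.116, -0.057] [0.001, -0.001, 0.0]
[-0.005, 0.116, -0.058] [0.001, -0.001, 0.0]
```

Emit:
{"op": "arm_command", "data": {"series": [{"dp":[-0.005,0.14,-0.069],"angular":[0.001,-0.001,0],"gripper":85},{"dp":[-0.005,0.14,-0.069],"angular":[0.001,-0.001,0],"gripper":85},{"dp":[-0.005,0.14,-0.069],"angular":[0.001,-0.001,0],"gripper":85},{"dp":[-0.005,0.14,-0.069],"angular":[0.001,0,0],"gripper":85},{"dp":[-0.005,0.14,-0.069],"angular":[0.001,0,0],"gripper":85},{"dp":[0,0,0],"angular":[0,0,0],"gripper":85},{"dp":[0,0,0],"angular":[0,0,0],"gripper":85},{"dp":[0,0,0],"angular":[0,0,0],"gripper":85}]}}

```text
clock: 2.1
position: [0.5673, -0.2659, 0.2283]
ee_rot: [0.535, 0.459, 0.539, -0.462]
contact_force: [0.6, -0.7, 0.6]
width: 0.0851
```

```bash
python3 - <<'E'
from m import *
g,P=cloud("wrist"); cv2.imwrite("pics/w0.png",g["image"]); np.save("wP.npy",P)
print(get_state()["position"],g["mount"].round(3))
Z=P[...,2]; ok=(P[...,0]>.49)&(P[...,0]<.64)&(P[...,1]>-.34)&(P[...,1]<-.2)&(Z<.16)
for lo,hi,n in((.13,.16,"handle top"),(.016,.044,"nose"),(.009,.02,"rim"),(.009,.16,"all")): 
    m=ok&(Z>lo)&(Z<hi)
    if m.sum()>20: rect(P[m],n)
E
python3 plan.py 0.5635 -0.269 0.23 98.7 4
```

```text
[ 0.56729112 -0.26591333  0.22834145] [[ 0.001  0.262 -0.965 -0.143]
 [-0.     0.965  0.262  0.067]
 [ 1.     0.     0.001  0.002]
 [ 0.     0.     0.     1.   ]]
handle top c [ 564.4 -271.2] size [39.3 27.9] ang 8.5 z [139.5 146.3 147.7] 1470
nose c [ 560.  -275.1] size [112.5  89. ] ang 2.5 z [16.3 33.7 37.6] 526
rim c [ 559.5 -275.5] size [116.4  94.1] ang 4.1 z [12.3 14.5 15.9] 1686
all c [ 559.5 -275.5] size [116.4  94.1] ang 4.1 z [ 13.3  36.7 147.3] 4222
t 2.15 pos [ 0.5673 -0.2659  0.2283] F [ 0.1 -0.2  0.4] width 85.2 q6 0.87 d_mm [-3.8 -3.1  1.7] w_deg [ 0.  -0.1  0.4]
[-0.003, -0.009, 0.005] [0.0, -0.0, 0.001]
[-0.003, -0.009, 0.005] [0.0, -0.0, 0.001]
[-0.003, -0.009, 0.005] [0.0, -0.0, 0.001]
[-0.003, -0.009, 0.005] [0.0, -0.0, 0.001]
```

View pics/w0.png

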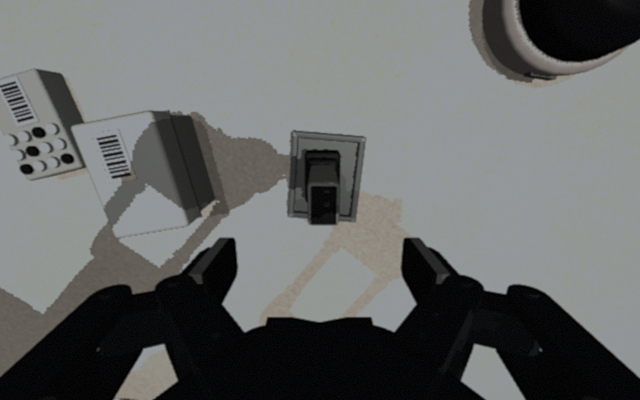

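The wrist view shows the scanner standing centred between the fingers at (323,190). The tall box's label is at about (114,157). I descend while refining the label from this view.

```bash
python3 plan.py 0.564 -0.2705 0.15 98.6 4; python3 - <<'E'
from m import *
P=np.load("wP.npy"); I=cv2.imread("pics/w0.png").max(2)
Z=P[...,2]; t=(Z>.085)&(Z<.105)&(P[...,1]>-.2); rect(P[t],"tall top")
w=np.zeros_like(t); w[128:182,94:134]=1
d=(t&w&(I<75)).astype(np.uint8); d=cv2.morphologyEx(d,cv2.MORPH_CLOSE,np.ones((5,5)))
k,L,S,C=cv2.connectedComponentsWithStats(d); j=1+S[1:,4].argmax(); rect(P[L==j],"bars")
E
```

```text
t 2.15 pos [ 0.5673 -0.2659  0.2283] F [ 0.1 -0.2  0.4] width 85.2 q6 0.87 d_mm [ -3.3  -4.6 -78.3] w_deg [ 0.1 -0.1  0.4]
[0.163, -0.007, 0.009] [0.0, -0.0, 0.001]
[0.163, -0.007, 0.009] [0.0, -0.0, 0.001]
[0.163, -0.008, 0.009] [0.0, -0.0, 0.001]
[0.163, -0.008, 0.008] [0.0, -0.0, 0.001]
tall top c [546.9 -76.7] size [122.3  85. ] ang 18.9 z [92.5 95.9 97.3] 10012
bars c [566.8 -61.6] size [40.6 20.4] ang 19.5 z [nan nan nan] 525
```

Emit:
{"op": "arm_command", "data": {"series": [{"dp":[0.12,-0.012,0.014],"angular":[0,0,0.001],"gripper":85},{"dp":[0.163,-0.012,0.014],"angular":[0,0,0.001],"gripper":85},{"dp":[0.163,-0.008,0.01],"angular":[0,0,0.001],"gripper":85},{"dp":[0.163,-0.003,0.004],"angular":[0,0,0.001],"gripper":85},{"dp":[0.1,0,0],"angular":[0,0,0],"gripper":85},{"dp":[0,0,0],"angular":[0,0,0],"gripper":85},{"dp":[0,0,0],"angular":[0,0,0],"gripper":85},{"dp":[0,0,0],"angular":[0,0,0],"gripper":85}]}}

```text
clock: 3.15
position: [0.5606, -0.2734, 0.138]
ee_rot: [0.535, 0.461, 0.537, -0.461]
contact_force: [-0.4, 0.7, 0.4]
width: 0.0852
```

```bash
python3 plan.py 0.564 -0.2705 0.088 98.6 5
```

```text
t 3.15 pos [ 0.5606 -0.2734  0.138 ] F [-0.4  0.7  0.4] width 85.2 q6 0.86 d_mm [  3.4   2.9 -50. ] w_deg [-0.  -0.1  0.1]
[0.083, 0.007, -0.004] [-0.0, -0.0, 0.0]
[0.083, 0.007, -0.004] [-0.0, -0.0, 0.0]
[0.083, 0.006, -0.004] [-0.0, -0.0, 0.0]
[0.083, 0.006, -0.004] [-0.0, -0.0, 0.0]
[0.083, 0.006, -0.004] [-0.0, -0.0, 0.0]
```

Emit:
{"op": "arm_command", "data": {"series": [{"dp":[0.08,0.009,-0.005],"angular":[0,0,0],"gripper":85},{"dp":[0.08,0.009,-0.005],"angular":[0,0,0],"gripper":85},{"dp":[0.08,0.007,-0.004],"angular":[0,0,0],"gripper":85},{"dp":[0.08,0.004,-0.003],"angular":[0,0,0],"gripper":85},{"dp":[0.08,0,0],"angular":[0,0,0],"gripper":85},{"dp":[0,0,0],"angular":[0,0,0],"gripper":85},{"dp":[0,0,0],"angular":[0,0,0],"gripper":85},{"dp":[0,0,0],"angular":[0,0,0],"gripper":85}]}}

```text
clock: 4.15
position: [0.5644, -0.2706, 0.0871]
ee_rot: [0.535, 0.461, 0.536, -0.461]
contact_force: [-0.5, -0.3, -0.1]
width: 0.0848
```

```bash
python3 plan.py 0.564 -0.2705 0.088 98.6 4
```

```text
t 4.15 pos [ 0.5644 -0.2706  0.0871] F [-0.5 -0.3 -0.1] width 84.8 q6 0.86 d_mm [-0.4  0.1  0.9] w_deg [-0.  -0.1  0.1]
[-0.002, -0.001, -0.0] [-0.0, -0.0, 0.0]
[-0.002, -0.001, -0.0] [-0.0, -0.0, 0.0]
[-0.002, -0.001, -0.0] [-0.0, -0.0, 0.0]
[-0.002, -0.001, -0.0] [-0.0, -0.0, 0.0]
```

Emit:
{"op": "arm_command", "data": {"grip_force": 45, "series": [{"dp":[0,0,0],"angular":[0,0,0],"gripper":50},{"dp":[0,0,0],"angular":[0,0,0],"gripper":38},{"dp":[0,0,0],"angular":[0,0,0],"gripper":30},{"dp":[0,0,0],"angular":[0,0,0],"gripper":20},{"dp":[0,0,0],"angular":[0,0,0],"gripper":15},{"dp":[0,0,0],"angular":[0,0,0],"gripper":15},{"dp":[0,0,0],"angular":[0,0,0],"gripper":15},{"dp":[0,0,0],"angular":[0,0,0],"gripper":15}]}}

```text
clock: 5.15
position: [0.5648, -0.2707, 0.0881]
ee_rot: [0.536, 0.461, 0.536, -0.461]
contact_force: [0.4, 0.9, 0.3]
width: 0.0279
```

```bash
python3 plan.py 0.564 -0.2705 0.25 98.6 8
```

```text
t 5.15 pos [ 0.5648 -0.2707  0.0881] F [0.4 0.9 0.3] width 27.9 q6 0.86 d_mm [ -0.8   0.2 161.9] w_deg [-0. -0. -0.]
[-0.169, -0.001, -0.0] [-0.0, -0.0, -0.0]
[-0.169, -0.001, -0.0] [-0.0, -0.0, -0.0]
[-0.169, -0.001, -0.0] [-0.0, -0.0, -0.0]
[-0.169, -0.001, -0.0] [-0.0, -0.0, -0.0]
[-0.169, -0.001, -0.0] [-0.0, -0.0, -0.0]
[-0.169, -0.001, -0.0] [-0.0, -0.0, -0.0]
[-0.169, -0.001, -0.0] [-0.0, -0.0, -0.0]
[-0.169, -0.001, -0.0] [-0.0, -0.0, -0.0]
```

Emit:
{"op": "arm_command", "data": {"series": [{"dp":[-0.08,0,0],"angular":[0,0,0],"gripper":15},{"dp":[-0.15,0,0],"angular":[0,0,0],"gripper":15},{"dp":[-0.22,0,0],"angular":[0,0,0],"gripper":15},{"dp":[-0.25,0,0],"angular":[0,0,0],"gripper":15},{"dp":[-0.25,0,0],"angular":[0,0,0],"gripper":15},{"dp":[-0.2,0,0],"angular":[0,0,0],"gripper":15},{"dp":[-0.12,0,0],"angular":[0,0,0],"gripper":15},{"dp":[0,0,0],"angular":[0,0,0],"gripper":15}]}}

```text
clock: 6.15
position: [0.5633, -0.2708, 0.2454]
ee_rot: [0.535, 0.461, 0.537, -0.462]
contact_force: [-0.5, -0.3, -1.5]
width: 0.0275
```

```bash
python3 plan.py 0.567 -0.0605 0.25 109.1 10; python3 - <<'E'
from m import *
p=get_state()["position"]; print(p)
for n in("scene","top"):
    g,P=cloud(n); cv2.imwrite(f"pics/{n}1.png",g["image"])
    Z=P[...,2]-p[2]; print(n)
    ok=(abs(P[...,0]-p[0])<.06)&(abs(P[...,1]-p[1])<.06)
    for lo,hi in((-.095,-.05),(-.05,-.03),(-.03,0)):
        m=ok&(Z>lo)&(Z<hi)
        if m.sum()>15: rect(P[m],f"{lo}")
g,P=cloud("scene"); I=g["image"]; v,u=np.where((abs(P[...,0]-p[0])<.1)&(abs(P[...,1]-p[1])<.1)&(P[...,2]>.1)); 
c=I[max(v.min()-10,0):v.max()+60,max(u.min()-10,0):u.max()+40]; cv2.imwrite("pics/lift.png",cv2.resize(c,None,fx=3,fy=3)[:600,:800])
E
```

```text
t 6.15 pos [ 0.5633 -0.2708  0.2454] F [-0.5 -0.3 -1.5] width 27.5 q6 0.86 d_mm [  3.7 210.3   4.6] w_deg [-10.5  -0.1   0.2]
[-0.004, 0.029, -0.173] [-0.012, -0.0, 0.0]
[-0.004, 0.032, -0.172] [-0.012, -0.0, 0.0]
[-0.004, 0.035, -0.172] [-0.012, -0.0, 0.0]
[-0.004, 0.039, -0.171] [-0.012, -0.0, 0.0]
[-0.004, 0.042, -0.17] [-0.012, -0.0, 0.0]
[-0.004, 0.045, -0.169] [-0.012, -0.0, 0.0]
[-0.004, 0.048, -0.169] [-0.012, -0.0, 0.0]
[-0.004, 0.051, -0.168] [-0.012, -0.0, 0.0]
[-0.004, 0.054, -0.167] [-0.012, -0.0, 0.0]
[-0.004, 0.057, -0.166] [-0.012, -0.0, 0.0]
[ 0.56334174 -0.27077691  0.24535401]
scene
-0.095 c [ 564.7 -268.5] size [66.1 44. ] ang 7.9 z [169.2 187.5 192.8] 362
-0.05 c [ 564.6 -268.9] size [52.3 35.8] ang 9.1 z [196.5 204.  213.1] 216
-0.03 c [ 578.8 -263.5] size [32.6 15.8] ang -56.0 z [216.4 230.8 244.4] 194
top
-0.095 c [ 559.2 -269.1] size [65.2 44.3] ang 8.6 z [170.7 187.3 192.5] 312
-0.05 c [ 551.2 -260.6] size [58.1 29.8] ang 45.8 z [196.8 202.6 212.7] 159
-0.03 c [ 544.4 -265.2] size [30.5 13.1] ang 59.0 z [217.3 229.2 244. ] 72
```

View pics/lift.png

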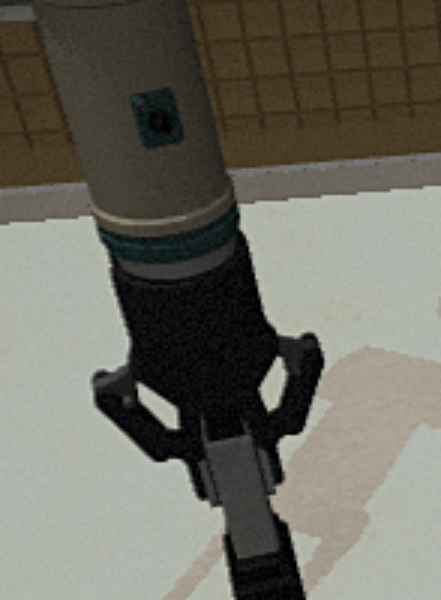

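The scanner hangs upright in the grip, with the handle centred in the fingers. Its nose measures 66x44 mm directly under the TCP. I move over the tall box.

Emit:
{"op": "arm_command", "data": {"series": [{"dp":[-0.005,0.015,-0.09],"angular":[-0.006,0,0],"gripper":15},{"dp":[-0.005,0.03,-0.16],"angular":[-0.012,0,0],"gripper":15},{"dp":[-0.004,0.035,-0.19],"angular":[-0.014,0,0],"gripper":15},{"dp":[-0.004,0.04,-0.2],"angular":[-0.015,0,0],"gripper":15},{"dp":[-0.004,0.045,-0.2],"angular":[-0.015,0,0],"gripper":15},{"dp":[-0.004,0.05,-0.2],"angular":[-0.015,0,0],"gripper":15},{"dp":[-0.004,0.055,-0.2],"angular":[-0.015,0,0],"gripper":15},{"dp":[-0.004,0.055,-0.16],"angular":[-0.012,0,0],"gripper":15}]}}

```text
clock: 7.3
position: [0.5599, -0.081, 0.2457]
ee_rot: [0.569, 0.412, 0.581, -0.411]
contact_force: [0.6, -1.0, -2.8]
width: 0.0276
```

```bash
python3 plan.py 0.567 -0.0605 0.24 109.1 4
```

```text
t 7.3 pos [ 0.5599 -0.081   0.2457] F [ 0.6 -1.  -2.8] width 27.6 q6 0.97 d_mm [ 7.1 20.5 -5.7] w_deg [-0.3 -0.8  0.5]
[0.012, 0.028, -0.035] [-0.001, -0.002, 0.001]
[0.012, 0.028, -0.035] [-0.001, -0.002, 0.001]
[0.012, 0.028, -0.035] [-0.001, -0.002, 0.001]
[0.012, 0.028, -0.035] [-0.001, -0.002, 0.001]
```

Emit:
{"op": "arm_command", "data": {"series": [{"dp":[0.012,0.028,-0.035],"angular":[-0.001,-0.002,0.001],"gripper":15},{"dp":[0.012,0.028,-0.035],"angular":[-0.001,-0.002,0.001],"gripper":15},{"dp":[0.012,0.028,-0.03],"angular":[-0.001,-0.002,0.001],"gripper":15},{"dp":[0.012,0.015,-0.02],"angular":[0,-0.002,0.001],"gripper":15},{"dp":[0,0,0],"angular":[0,0,0],"gripper":15},{"dp":[0,0,0],"angular":[0,0,0],"gripper":15},{"dp":[0,0,0],"angular":[0,0,0],"gripper":15},{"dp":[0,0,0],"angular":[0,0,0],"gripper":15}]}}

```text
clock: 8.3
position: [0.566, -0.0612, 0.2395]
ee_rot: [0.576, 0.409, 0.577, -0.41]
contact_force: [0.1, -0.6, -2.9]
width: 0.0276
```

```bash
python3 plan.py 0.567 -0.0605 0.228 109.1 4; python3 - <<'E'
from m import *
p=get_state()["position"]
for n in("scene","top"):
    g,P=cloud(n); cv2.imwrite(f"pics/{n}2.png",g["image"])
    Z=P[...,2]-p[2]; print(n)
    ok=(abs(P[...,0]-p[0])<.06)&(abs(P[...,1]-p[1])<.06)
    for lo,hi in((-.095,-.05),(-.05,-.03)):
        m=ok&(Z>lo)&(Z<hi)
        if m.sum()>15: rect(P[m],f"{lo}")
    m=(abs(P[...,2]-.095)<.006)&(abs(P[...,0]-.547)<.1)&(abs(P[...,1]+.075)<.1); rect(P[m],"lid")
    if n=="scene": cv2.imwrite("pics/read.png",cv2.resize(g["image"][60:260,180:440],None,fx=3,fy=3))
E
```

```text
t 8.3 pos [ 0.566  -0.0612  0.2395] F [ 0.1 -0.6 -2.9] width 27.6 q6 1.01 d_mm [  1.    0.7 -11.5] w_deg [ 0.1 -0.   0.2]
[0.024, 0.002, -0.001] [0.0, -0.0, 0.0]
[0.024, 0.002, -0.001] [0.0, -0.0, 0.0]
[0.024, 0.002, -0.001] [0.0, -0.0, 0.0]
[0.024, 0.002, -0.001] [0.0, -0.0, 0.0]
scene
-0.095 c [566.6 -60.7] size [67.3 43.9] ang 20.1 z [164.5 179.7 186.8] 370
-0.05 c [566.6 -59.8] size [52.4 36.4] ang 18.1 z [190.4 198.5 207.4] 231
lid c [547.4 -74. ] size [123.1  84.7] ang 18.9 z [92.  95.1 97.3] 1330
top
-0.095 c [553.1 -64.8] size [44.9 44.5] ang 18.7 z [168.1 183.1 187.1] 179
-0.05 c [544.6 -63.5] size [40.9 22.3] ang 81.6 z [192.7 198.1 205.2] 112
lid c [537.7 -77.7] size [106.4  84.2] ang 18.8 z [91.  93.9 96.5] 1248
```

View pics/read.png

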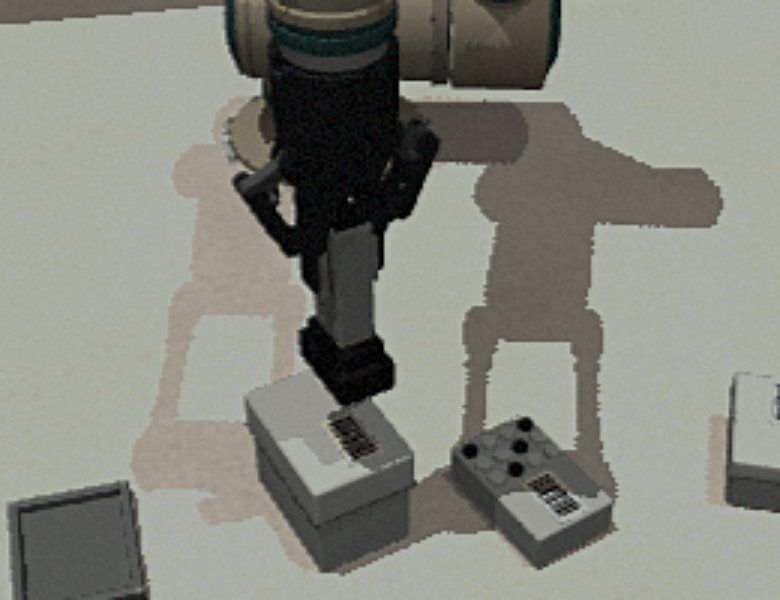

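The scene view shows the scanner upright, with its nose at crop (347,365), over the tall box's label at (353,437). Within that camera's own frame the nose is about 2 mm short in y. I lower it to 5 cm with a small correction and then hold.

Emit:
{"op": "arm_command", "data": {"series": [{"dp":[0.024,0.002,-0.004],"angular":[0,0,0],"gripper":15},{"dp":[0.024,0.002,-0.004],"angular":[0,0,0],"gripper":15},{"dp":[0.024,0.002,-0.003],"angular":[0,0,0],"gripper":15},{"dp":[0.024,0.001,0],"angular":[0,0,0],"gripper":15},{"dp":[0,0,0],"angular":[0,0,0],"gripper":15},{"dp":[0,0,0],"angular":[0,0,0],"gripper":15},{"dp":[0,0,0],"angular":[0,0,0],"gripper":15},{"dp":[0,0,0],"angular":[0,0,0],"gripper":15}]}}

```text
clock: 9.4
position: [0.5664, -0.0594, 0.2271]
ee_rot: [0.576, 0.409, 0.577, -0.41]
contact_force: [-0.3, 0.1, -1.7]
width: 0.0275
```

Emit:
{"op": "arm_command", "data": {"series": [{"dp":[0,0,0],"angular":[0,0,0],"gripper":15},{"dp":[0,0,0],"angular":[0,0,0],"gripper":15},{"dp":[0,0,0],"angular":[0,0,0],"gripper":15},{"dp":[0,0,0],"angular":[0,0,0],"gripper":15},{"dp":[0,0,0],"angular":[0,0,0],"gripper":15},{"dp":[0,0,0],"angular":[0,0,0],"gripper":15},{"dp":[0,0,0],"angular":[0,0,0],"gripper":15},{"dp":[0,0,0],"angular":[0,0,0],"gripper":15}]}}

```text
clock: 10.4
position: [0.5664, -0.0595, 0.2273]
ee_rot: [0.576, 0.409, 0.577, -0.41]
contact_force: [0.1, -0.4, -2.8]
width: 0.0272
```

```bash
python3 plan.py 0.567 -0.0595 0.2275 109.1 1; python3 - <<'E'
from m import *
s=get_state(); p=s["position"]; print(p,s["qd"].round(4))
g,P=cloud("scene")
Z=P[...,2]-p[2]
ok=(abs(P[...,0]-p[0])<.06)&(abs(P[...,1]-p[1])<.06)
for lo,hi in((-.095,-.05),(-.05,-.03)):
    m=ok&(Z>lo)&(Z<hi); rect(P[m],f"{lo}"); print(P[m][:,2].min())
t=(abs(P[...,2]-.095)<.006)&(abs(P[...,0]-.547)<.1)&(abs(P[...,1]+.075)<.1); rect(P[t],"lid")
E
```

```text
t 10.4 pos [ 0.5664 -0.0595  0.2273] F [ 0.1 -0.4 -2.8] width 27.2 q6 1.01 d_mm [ 0.6 -0.   0.2] w_deg [ 0.1 -0.   0.1]
[-0.002, 0.005, 0.002] [0.001, -0.0, 0.002]
[ 0.56640207 -0.05946184  0.22725666] [ 0.0007  0.0004 -0.0014 -0.0017  0.0012 -0.0006]
-0.095 c [567.1 -58.6] size [67.6 43.5] ang 18.6 z [151.9 168.  174.9] 366
0.14628046461846533
-0.05 c [576.2 -65.5] size [59.5 31.5] ang 55.4 z [178.7 186.5 196.2] 229
0.1773611186152929
lid c [547.2 -74.1] size [123.9  84. ] ang 18.7 z [92.  95.1 97.2] 1257
```

The nose is at (567,-59) mm, 18.6°, with the window at about 146 mm over a lid at 95 mm. The label in the same view is at about (567,-58.5), 19°. I hold one more second, then go back.

Emit:
{"op": "arm_command", "data": {"series": [{"dp":[0,0,0],"angular":[0,0,0],"gripper":15},{"dp":[0,0,0],"angular":[0,0,0],"gripper":15},{"dp":[0,0,0],"angular":[0,0,0],"gripper":15},{"dp":[0,0,0],"angular":[0,0,0],"gripper":15},{"dp":[0,0,0],"angular":[0,0,0],"gripper":15},{"dp":[-0.05,0,0],"angular":[0,0,0],"gripper":15},{"dp":[-0.07,0,0],"angular":[0,0,0],"gripper":15},{"dp":[-0.05,0,0],"angular":[0,0,0],"gripper":15}]}}

```text
clock: 11.45
position: [0.5664, -0.0595, 0.2488]
ee_rot: [0.576, 0.409, 0.577, -0.41]
contact_force: [0.4, -0.0, -2.1]
width: 0.0277
```

```bash
python3 plan.py 0.560 -0.2745 0.245 94.1 8
```

```text
t 11.45 pos [ 0.5664 -0.0595  0.2488] F [ 0.4 -0.  -2.1] width 27.7 q6 1.01 d_mm [  -6.4 -215.    -3.8] w_deg [15.1 -0.   0.2]
[0.004, -0.08, 0.209] [0.021, -0.0, 0.0]
[0.004, -0.073, 0.212] [0.021, -0.0, 0.0]
[0.004, -0.066, 0.214] [0.021, -0.0, 0.0]
[0.004, -0.059, 0.216] [0.021, -0.0, 0.0]
[0.004, -0.052, 0.218] [0.021, -0.0, 0.0]
[0.004, -0.045, 0.22] [0.021, -0.0, 0.0]
[0.004, -0.037, 0.221] [0.021, -0.0, 0.0]
[0.004, -0.03, 0.222] [0.021, -0.0, 0.0]
```

Emit:
{"op": "arm_command", "data": {"series": [{"dp":[0,-0.04,0.1],"angular":[0.01,0,0],"gripper":15},{"dp":[0,-0.073,0.2],"angular":[0.021,0,0],"gripper":15},{"dp":[0,-0.07,0.22],"angular":[0.022,0,0],"gripper":15},{"dp":[0,-0.06,0.22],"angular":[0.022,0,0],"gripper":15},{"dp":[0,-0.052,0.22],"angular":[0.022,0,0],"gripper":15},{"dp":[0,-0.045,0.22],"angular":[0.022,0,0],"gripper":15},{"dp":[0,-0.037,0.2],"angular":[0.02,0,0],"gripper":15},{"dp":[0,-0.025,0.15],"angular":[0.014,0,0],"gripper":15}]}}

```text
clock: 12.45
position: [0.5591, -0.2607, 0.2497]
ee_rot: [0.521, 0.477, 0.52, -0.48]
contact_force: [0.2, -0.3, -2.3]
width: 0.0277
```

```bash
python3 plan.py 0.560 -0.2745 0.18 94.1 5
```

```text
t 12.45 pos [ 0.5591 -0.2607  0.2497] F [ 0.2 -0.3 -2.3] width 27.7 q6 0.94 d_mm [  0.9 -13.8 -69.7] w_deg [0.7 0.2 0.2]
[0.116, -0.0, 0.023] [0.001, 0.0, 0.0]
[0.116, -0.0, 0.023] [0.001, 0.0, 0.0]
[0.116, -0.0, 0.023] [0.001, 0.0, 0.0]
[0.116, -0.0, 0.023] [0.001, 0.0, 0.0]
[0.116, -0.0, 0.023] [0.001, 0.0, 0.0]
```

Emit:
{"op": "arm_command", "data": {"series": [{"dp":[0.06,0,0.03],"angular":[0.001,0,0],"gripper":15},{"dp":[0.12,0,0.03],"angular":[0.001,0,0],"gripper":15},{"dp":[0.14,0,0.02],"angular":[0.001,0,0],"gripper":15},{"dp":[0.14,0,0.01],"angular":[0,0,0],"gripper":15},{"dp":[0.1,0,0],"angular":[0,0,0],"gripper":15},{"dp":[0,0,0],"angular":[0,0,0],"gripper":15},{"dp":[0,0,0],"angular":[0,0,0],"gripper":15},{"dp":[0,0,0],"angular":[0,0,0],"gripper":15}]}}

```text
clock: 13.45
position: [0.559, -0.2693, 0.1767]
ee_rot: [0.518, 0.478, 0.521, -0.481]
contact_force: [0.2, 0.1, -1.6]
width: 0.0276
```

```bash
python3 plan.py 0.560 -0.2745 0.10 94.1 5;  python3 - <<'E'
from m import *
p=get_state()["position"]
for n in("scene","top"):
    g,P=cloud(n); Z=P[...,2]-p[2]
    ok=(abs(P[...,0]-p[0])<.09)&(abs(P[...,1]-p[1])<.09)
    m=ok&(Z>-.095)&(Z<-.05); rect(P[m],n+" nose"); print(P[m][:,2].min())
    m=ok&(P[...,2]>.009)&(P[...,2]<.02); rect(P[m],"tray")
E
```

```text
t 13.45 pos [ 0.559  -0.2693  0.1767] F [ 0.2  0.1 -1.6] width 27.6 q6 0.93 d_mm [  1.   -5.2 -76.7] w_deg [ 0.5 -0.   0.3]
[0.128, 0.002, 0.009] [0.001, -0.0, 0.001]
[0.128, 0.002, 0.009] [0.001, -0.0, 0.001]
[0.128, 0.001, 0.009] [0.001, -0.0, 0.001]
[0.128, 0.001, 0.009] [0.001, -0.0, 0.001]
[0.128, 0.001, 0.009] [0.001, -0.0, 0.001]
scene nose c [ 561.5 -267. ] size [65.4 44.2] ang 4.8 z [101.4 118.7 124.2] 323
0.09697021669015582
tray c [ 560.4 -272.9] size [119.4  93.8] ang 4.0 z [ 9.6 13.3 15.7] 530
top nose c [ 545.3 -255.9] size [75.1 36.5] ang 40.3 z [104.  119.9 124.3] 227
0.09820569719655758
tray c [ 557.9 -274.6] size [116.1  94.9] ang 3.7 z [ 9.7 12.8 15.8] 383
```

Emit:
{"op": "arm_command", "data": {"series": [{"dp":[0.08,0.001,0.015],"angular":[0.001,0,0],"gripper":15},{"dp":[0.13,0.001,0.015],"angular":[0.001,0,0.001],"gripper":15},{"dp":[0.14,0.001,0.013],"angular":[0.001,0,0.001],"gripper":15},{"dp":[0.14,0,0.005],"angular":[0.001,0,0],"gripper":15},{"dp":[0.1,0,0],"angular":[0,0,0],"gripper":15},{"dp":[0.02,0,0],"angular":[0,0,0],"gripper":15},{"dp":[0,0,0],"angular":[0,0,0],"gripper":15},{"dp":[0,0,0],"angular":[0,0,0],"gripper":15}]}}

```text
clock: 14.55
position: [0.5592, -0.2759, 0.0981]
ee_rot: [0.517, 0.481, 0.519, -0.482]
contact_force: [0.5, -0.2, -1.9]
width: 0.0272
```

```bash
python3 plan.py 0.5595 -0.2748 0.088 94.1 4
```

```text
t 14.55 pos [ 0.5592 -0.2759  0.0981] F [ 0.5 -0.2 -1.9] width 27.2 q6 0.93 d_mm [  0.3   1.1 -10.1] w_deg [ 0.1 -0.   0.1]
[0.021, 0.001, -0.002] [0.0, -0.0, 0.0]
[0.021, 0.001, -0.002] [0.0, -0.0, 0.0]
[0.021, 0.001, -0.002] [0.0, -0.0, 0.0]
[0.021, 0.001, -0.002] [0.0, -0.0, 0.0]
```

Emit:
{"op": "arm_command", "data": {"series": [{"dp":[0.018,0.001,-0.002],"angular":[0,0,0],"gripper":15},{"dp":[0.018,0.001,-0.002],"angular":[0,0,0],"gripper":15},{"dp":[0.018,0,-0.001],"angular":[0,0,0],"gripper":15},{"dp":[0.015,0,0],"angular":[0,0,0],"gripper":15},{"dp":[0.01,0,0],"angular":[0,0,0],"gripper":15},{"dp":[0,0,0],"angular":[0,0,0],"gripper":15},{"dp":[0,0,0],"angular":[0,0,0],"gripper":15},{"dp":[0,0,0],"angular":[0,0,0],"gripper":15}]}}

```text
clock: 15.55
position: [0.5601, -0.2756, 0.0894]
ee_rot: [0.518, 0.481, 0.518, -0.482]
contact_force: [0.0, 0.7, -2.1]
width: 0.0276
```

Emit:
{"op": "arm_command", "data": {"series": [{"dp":[0.006,0,0],"angular":[0,0,0],"gripper":15},{"dp":[0.006,0,0],"angular":[0,0,0],"gripper":15},{"dp":[0.006,0,0],"angular":[0,0,0],"gripper":15},{"dp":[0,0,0],"angular":[0,0,0],"gripper":15},{"dp":[0,0,0],"angular":[0,0,0],"gripper":15},{"dp":[0,0,0],"angular":[0,0,0],"gripper":15},{"dp":[0,0,0],"angular":[0,0,0],"gripper":15},{"dp":[0,0,0],"angular":[0,0,0],"gripper":15}]}}

```text
clock: 16.55
position: [0.5604, -0.2757, 0.0881]
ee_rot: [0.518, 0.481, 0.517, -0.482]
contact_force: [-1.2, 0.6, 0.0]
width: 0.0277
```

```bash
python3 plan.py 0.5595 -0.2748 0.088 94.1 1
```

```text
t 16.55 pos [ 0.5604 -0.2757  0.0881] F [-1.2  0.6  0. ] width 27.7 q6 0.93 d_mm [-0.9  0.9 -0.1] w_deg [ 0.1  0.1 -0. ]
[0.001, -0.007, -0.008] [0.001, 0.001, -0.001]
```

Emit:
{"op": "arm_command", "data": {"series": [{"dp":[0.005,0,0],"angular":[0,0,0],"gripper":15},{"dp":[0.005,0,0],"angular":[0,0,0],"gripper":15},{"dp":[0,0,0],"angular":[0,0,0],"gripper":15},{"dp":[0,0,0],"angular":[0,0,0],"gripper":15},{"dp":[0,0,0],"angular":[0,0,0],"gripper":15},{"dp":[0,0,0],"angular":[0,0,0],"gripper":15},{"dp":[0,0,0],"angular":[0,0,0],"gripper":15},{"dp":[0,0,0],"angular":[0,0,0],"gripper":15}]}}

```text
clock: 17.55
position: [0.5603, -0.2757, 0.0881]
ee_rot: [0.519, 0.481, 0.517, -0.482]
contact_force: [-0.6, 0.7, 2.8]
width: 0.0273
```

Upward force is now 2.8 N with no further descent, so the scanner is down at the starting height. I open gently.

Emit:
{"op": "arm_command", "data": {"grip_force": 20, "series": [{"dp":[0,0,0],"angular":[0,0,0],"gripper":29},{"dp":[0,0,0],"angular":[0,0,0],"gripper":33},{"dp":[0,0,0],"angular":[0,0,0],"gripper":42},{"dp":[0,0,0],"angular":[0,0,0],"gripper":60},{"dp":[0,0,0],"angular":[0,0,0],"gripper":80},{"dp":[0,0,0],"angular":[0,0,0],"gripper":85},{"dp":[0,0,0],"angular":[0,0,0],"gripper":85},{"dp":[0,0,0],"angular":[0,0,0],"gripper":85}]}}

```text
clock: 18.55
position: [0.561, -0.2762, 0.0872]
ee_rot: [0.519, 0.481, 0.517, -0.482]
contact_force: [0.4, 0.9, 0.4]
width: 0.0851
```

```bash
python3 plan.py 0.5603 -0.2757 0.24 94.1 8
```

```text
t 18.55 pos [ 0.561  -0.2762  0.0872] F [0.4 0.9 0.4] width 85.1 q6 0.93 d_mm [ -0.7   0.5 152.8] w_deg [ 0.1  0.1 -0.1]
[-0.159, -0.0, -0.0] [0.0, 0.0, -0.0]
[-0.159, -0.0, -0.0] [0.0, 0.0, -0.0]
[-0.159, -0.0, -0.0] [0.0, 0.0, -0.0]
[-0.159, -0.0, -0.0] [0.0, 0.0, -0.0]
[-0.159, -0.001, -0.0] [0.0, 0.0, -0.0]
[-0.159, -0.001, -0.0] [0.0, 0.0, -0.0]
[-0.159, -0.001, -0.001] [0.0, 0.0, -0.0]
[-0.159, -0.001, -0.001] [0.0, 0.0, -0.0]
```

Emit:
{"op": "arm_command", "data": {"series": [{"dp":[-0.08,0,0],"angular":[0,0,0],"gripper":85},{"dp":[-0.16,0,0],"angular":[0,0,0],"gripper":85},{"dp":[-0.22,0,0],"angular":[0,0,0],"gripper":85},{"dp":[-0.25,0,0],"angular":[0,0,0],"gripper":85},{"dp":[-0.25,0,0],"angular":[0,0,0],"gripper":85},{"dp":[-0.2,0,0],"angular":[0,0,0],"gripper":85},{"dp":[-0.1,0,0],"angular":[0,0,0],"gripper":85},{"dp":[0,0,0],"angular":[0,0,0],"gripper":85}]}}

```text
clock: 19.55
position: [0.5608, -0.2759, 0.2472]
ee_rot: [0.52, 0.482, 0.516, -0.481]
contact_force: [-0.8, -0.6, -0.1]
width: 0.085
```

```bash
python3 - <<'E'
from m import *
print(get_state()["position"])
g,P=cloud("scene"); cv2.imwrite("pics/end.png",g["image"])
for x,y,zl,zh,n in((.56,-.273,.13,.16,"handle"),(.56,-.273,.009,.02,"tray"),(.56,-.273,.025,.037,"nose"),(.547,-.074,.086,.105,"tall"),(.571,.284,.048,.065,"short"),(.574,.079,.029,.05,"rack")):
    m=(abs(P[...,0]-x)<.09)&(abs(P[...,1]-y)<.09)&(P[...,2]>zl)&(P[...,2]<zh); rect(P[m],n)
E
```

```text
[ 0.56075624 -0.27587296  0.24720277]
handle c [ 561.4 -273.8] size [41.1 28.3] ang 4.0 z [132.7 144.2 147.1] 246
tray c [ 560.8 -272.9] size [120.   94.3] ang 4.3 z [10.2 13.6 16.9] 553
nose c [ 561.9 -273.5] size [67.3 43.9] ang 3.9 z [26.  32.6 35.5] 184
tall c [547.9 -74.3] size [123.4  84.1] ang 18.8 z [89.9 95.1 97.2] 1540
short c [572.4 283.5] size [106.4  76.2] ang -22.9 z [51.7 55.7 58. ] 1034
rack c [572.9  79.5] size [117.8  74.8] ang 22.5 z [32.8 36.9 42. ] 1223
```

View pics/end.png

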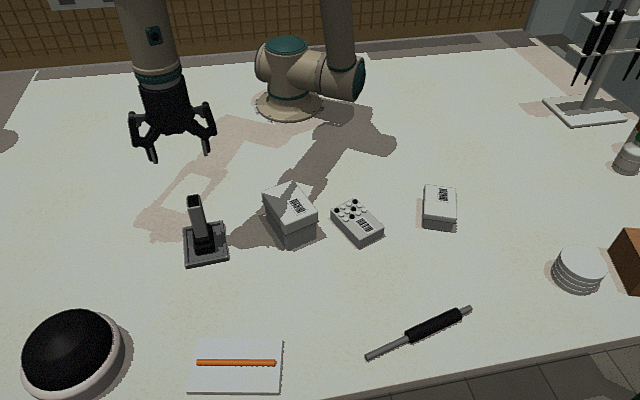

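The final view shows the scanner standing upright in its tray at (203,233). The boxes at (290,213), (356,222) and (439,207) are where they were, and the gripper is clear above. I hand in the job.

```bash
python3 -c "
from h import *
sign_off(); print(get_state()['clock'])"
```

```text
the job is handed in; nothing more can be done
the job is handed in; nothing more can be done
```

I took the scanner out of its tray, read the tall box's label, and stood it upright in the tray again. The job was handed in at about 20 s of the 45 s allowed.

- **Reading:** the scanner was held still for about 2 s. In the scene camera its nose was at (567, -59) mm, 18.6°, against the label at about (567, -58.5) mm, 19°. The window measured about 51 mm above the lid by camera, and about 50 mm by grip height.
- **Other labels:** the scanner's path passed over the tall box only, so no other label was in reach.
- **Putting it back:** I opened the fingers only once the scanner was down, shown by a 2.8 N upward force and no further descent. It now stands within about 1 mm of the tray's centre and is aligned with it, with its top at about 145 mm.
- **Boxes:** all three measure where they started, within the 1–2 mm camera noise. The gripper ended open and about 10 cm above the scanner.

No check failed. The cameras disagreed with each other by about 2–3 mm on absolute positions, so I did the final alignment within a single camera's view.

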